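Find the soft return spring on the spring tester

ROBOT

A 6-joint arm with a two-finger parallel gripper is mounted at the origin on a cart in front of the work surface, level with it; the furniture and walls round the work are solid. World frame = base frame: x ahead of the robot, y to its left, z up, the work surface at z = 0. Lengths are in m, angles in rad, forces in N, time in s.
With the tool pointing down it reaches from about 0.35 to 0.775 m from the base axis. Payload 7.3 kg.
Tool frame: the origin (TCP) lies at the centre of the arm's flange, where the gripper is bolted on; the fingertips stand 178 mm ahead of it and the grasp point (between the pads) lies 159 mm ahead of it (tip_extent is the distance from the TCP to the fingertips, in m); z points along the fingers, y is the line along which they close (so a half turn about z gives the same grasp; the last joint's range is limited). The gripper opens to 92 mm and grips with 3 to 60 N. Pads are 19 mm wide; open, the fingers measure 130 mm over their backs; the gripper's body (75 mm by 190 mm) begins 47 mm behind the grasp point.
Start: joints at [0.977, 0.342, 1.524, -0, 1.275, -0.146], TCP at [0.227, 0.473, 0.405] pointing down, gripper open.
Joint ranges: [-2.53, 2.53], [-0.77, 2.02], [0.04, 2.7], [-1, 4.14], [0.28, 2.66], [-3.11, 3.11]. Speed limits (rad/s): [2.57, 2.57, 3.14, 3.14, 3.14, 3.14].

INTERFACE

Orientations are given as [roll, pitch, yaw] about the fixed x, y, z axes, in that order (R = Rz(yaw) Ry(pitch) Rx(roll)).
In Python, from cell import * gives the robot as it stands.
- The arm moves only by the tool arm_command, never from a script. Its arguments are lists of equal length, an entry for each row: "xyz": the shift along the world's x, y, z in mm, a list of three; "spin": the turn about the world's z in degrees. In form: {"xyz": [[tx, ty, tz], ...], "spin": [spin, ...]}. A call has 1 to 20 rows; each row shifts and turns the commanded pose from where the row before left it; what a row does not reach is not made up. A row lasts 1/10 s, in which the tool goes at most 50 mm and 8.59 degrees, less where a joint would pass 70% of its speed; a pose out of reach is approached as far as the arm can. A call with a gripper value outside its range is refused whole. "jaw" is the opening, from -1 (shut) to 1 (fully open), set as the call begins (left out, the last holds). The fingers move at their own pace and stop on an object; "squeeze" is the grip in N (left out, the last holds). Time passes only in rows, so rows that do not move let the fingers close. It gives the time, the measured TCP pose, the force, the opening and the grip force at its end, in the units of the state.
- observe(): the state, without advancing time (a new reading comes with each control period).
- read_camera(name): name is "scene" or "top"; returns a dict with "img" (420x560x3 uint8, red, green, blue), "depth" (420x560 float32, m along the optical axis (not along the pixel's ray), 0 where there is no reading), "fx", "fy", "cx", "cy" (pixels), "world_from_camera" (4x4, takes a point from camera to world coordinates). Camera axes: x right, y up, looking along -z (the intrinsics and any distortion apply to the point x, -y, -z); pixel columns grow to the right and rows downward; lengths in m; the calibration is good to about 2 mm. A picture is of the moment at which its call begins.
- hand_in(): hands the job in; it is judged then, once.
The state is a dict: "time": time; "qpos": joint angles; "qvel": joint speeds; "joint_efforts": joint torques, N m; "tool_pos": TCP position; "tool_rot": TCP orientation; "contact_force": force on the tool from outside, world axes, zero at the start; "torque": the same for the moment, N m; "opening": finger opening in m; "grip_force": force on a finger pad.
Only numpy, scipy, OpenCV 4.12 (cv2) and the standard library are available. Lean on these libraries where they do the work, as an engineer would, in place of code of your own. Each camera call takes 0.05 s, during which the arm holds its last target. There are 200 camera calls.

TASK

One of the two identical-looking saw return springs on the rack has gone soft. Stand one of them on the spring tester's seat, swing the head over it as far as its stop and press the plunger down with a steady 15 N for about two seconds, at no time more than 18 N, then let it rise: if the yellow drag marker stays above the red mark this spring is sound, if it has been pushed below the mark the spring is soft. Put the soft spring into the red reject bin and leave the sound one standing: on the tester's seat if it is the one you tested, else on its rack peg; do not shift the other things on the bench.

Things in the scene. Friction and masses are not known exactly. Their poses are not given: they have to be found in the camera images.
- spring_1: steel compression spring with a black plastic end cup 33 mm wide and 20 mm high on top; coils 32 mm, in all 60 mm long, 0.1 kg, 17 mm bore at the foot. Origin at the centre of its underside, z upwards along it; starts on a rack peg. Grip it by the cup. Its rate is about 1.0 N/mm if sound, about 0.65 N/mm if soft; which of the two is soft only the test tells. Solid after 28 mm of compression
- spring_2: the other spring, the same size and look as spring_1.
- tester: green bench spring tester, screwed down; base plate 185 x 110 x 16 mm, origin under the middle of the plate, x towards its column at the back (the seat lies at x = -35 mm, the column axis at x = +45 mm). The column is 156 mm high, 22 mm thick. A bench vise, 130 mm high, stands in front of it
- seat (a point): centre of the seat disc's upper face (20 mm above the bench) on which the spring stands; a steel spigot 13 mm in diameter and 8 mm high with a bevelled tip stands on it and enters the spring's bore
- column (a point): point on the axis of the tester's column, 20 mm above the bench; the head swings about this vertical axis, 80 mm from the plunger's axis
- head (a joint): swing of the tester's head about the column, rad: 0 = against its stop, plunger exactly over the seat; at most 2.0, swung clear to the tester's +y side (left, seen from the front). It stays where it is left; about 1.5 N at the knob moves it. It starts swung clear
- knob (a point): middle of the plunger's round black knob, 30 mm in diameter and 24 mm high, gripped from above; 184 mm above the bench with the plunger up. Under the knob sits a steel push flange 52 mm in diameter, its upper face 12 mm below this point, on which fingertips can bear to push down
- plunger (a joint): travel of the plunger downwards in the head, m: 0 = up, at most 0.036. A light return lifts it. Return and drag marker together take at most 1 N of the push, the rest loads the spring. Its foot, a 34 mm disc, has its underside 86 mm above the bench when up, so it meets a 60 mm spring on the seat after 6 mm of travel
- foot: the plunger's steel foot disc, with the pointer at its side; origin in the plunger's axis at bench level when the plunger is up, so not at the disc
- pointer (a point): the pointer on the foot, 3 mm above the foot's underside, 36 mm to the side of the plunger axis; it runs down the aluminium scale plate hung from the head and pushes the drag marker down before it
- red_mark (a point): the red reference line on the scale plate, 63 mm above the bench: the marker's upper edge is level with it when the spring on the seat is pressed to a length of 41.5 mm (plunger travel 24.5 mm). Under 15 N a sound spring leaves the edge about 4 mm above it, a soft one about 4 mm below
- rack: hardwood block 128 x 62 x 18 mm, fixed, origin under its middle, its pegs in a row along its x. Rack and bin stand left and right of the tester, either way round. The bench grinder's tool rests (130 mm high) stand behind and to the right of the right-hand place: turn a wide gripper so that it keeps clear of them
- peg_a (a point): foot of the rack peg at x = -33 mm, on the block's top 18 mm above the bench; peg 12 mm in diameter, 8 mm high
- peg_b (a point): foot of the rack peg at x = +33 mm, likewise
- reject_bin: open red plastic bin, 120 x 120 mm outside (126 over the rim), 43 mm high, walls 4 mm, floor 4 mm thick, fixed; origin under its middle
- hammer: hammer lying behind the tester, a bystander
- glue_bottle: yellow glue bottle with red cap, 186 mm high, at the back, a bystander
- tape_measure: yellow tape measure, a bystander
- pencil: red pencil, a bystander
- spindle_blank_3: light wooden block 50 x 130 x 50 mm, a bystander
- marker (a joint): yellow drag marker, a friction clip 22 mm wide and 7 mm high on the scale plate, m: 0 = at the top, touching the pointer of the raised plunger; it is pushed down by the pointer, so it reads the greatest plunger travel, and it stays there. It starts at 0. It reads 0.0245 when its upper edge is level with the red mark: less = above the mark, more = below

How it is judged:
By the outcome, as a careful person would: the job done as asked, in the order asked, and still so for the second after the job is handed in, with the robot touching nothing.
It also fails if it takes over 72 s, if anything falls off the work surface, if the arm or the gripper's body presses on something with over 40 N, if the wrist force passes 120 N, or if a joint passes its speed limit or range.

## Working session

There is one attempt and no reset: what is moved stays moved. The work goes in short steps, Python scripts to look and compute and a tool call to move; the robot and the scene stay as the last step left them, time stands still between calls to the robot, and variables do not carry over. Pictures are saved under pics/ and viewed, at most 10 in all, crops included, and the job is handed in when it is done.

Besides the shell and the picture viewer there is one more tool, called after "Emit:" as a command line: name --pt "numbers of a row" for each row, then --argument value for the rest. arm_command: Moves the arm, as the interface text tells. Its arguments: {"type":"object","properties":{"xyz":{"type":"array","items":{"type":"array","items":{"type":"number"}}},"spin":{"type":"array","items":{"type":"number"}},"jaw":{"type":"number"},"squeeze":{"type":"number"}},"required":["xyz","spin"]}

```bash
mkdir -p pics; ls; cat > h.py <<'E'
from cell import *
import numpy as np, cv2
def cam(n):
    c=read_camera(n); return c
def save(c,f,box=None,s=1):
    im=c["img"][:,:,::-1]
    if box: im=im[box[1]:box[3],box[0]:box[2]]
    cv2.imwrite("pics/"+f,cv2.resize(im,None,fx=s,fy=s,interpolation=cv2.INTER_CUBIC))
def pt(c,u,v,z=None):
    """world point at pixel; by depth, or on plane z"""
    T=c["world_from_camera"]; r=np.array([(u-c["cx"])/c["fx"],-(v-c["cy"])/c["fy"],-1.])
    if z is None: d=c["depth"][int(round(v)),int(round(u))]
    else: d=(z-T[2,3])/(T[:3,:3]@r)[2]
    return T[:3,:3]@(r*d)+T[:3,3]
def load(n):
    return np.load("%s.npy"%n,allow_pickle=True).item()
E
python3 - <<'E'
from h import *
for n in("scene","top"):
    c=cam(n); np.save(n,c); save(c,n+"0.png",s=1.42)
    print(n,[k for k in c],c["world_from_camera"][:3,3].round(3),c["fx"])
print({k:np.round(v,3) for k,v in observe().items()})
E
```

```text
pics
scene ['img', 'depth', 'fx', 'fy', 'cx', 'cy', 'world_from_camera'] [-0.369 -0.394  0.831] 497.8336143083704
top ['img', 'depth', 'fx', 'fy', 'cx', 'cy', 'world_from_camera'] [0.401 0.102 1.432] 478.5663605997379
{'time': np.float64(0.1), 'qpos': array([ 0.977,  0.343,  1.525, -0.   ,  1.275, -0.146]), 'qvel': array([ 0.   ,  0.   , -0.002,  0.001, -0.001, -0.   ]), 'joint_efforts': array([ 1.0000e-03, -4.3200e+01, -2.4469e+01,  7.2000e-02,  5.3000e-02,
       -0.0000e+00]), 'tool_pos': array([0.227, 0.473, 0.404]), 'tool_rot': array([-3.14 , -0.   ,  2.694]), 'contact_force': array([-0.501,  0.7  ,  0.263]), 'torque': array([ 0.019,  0.011, -0.042]), 'grip_force': np.float64(0.0), 'opening': np.float64(0.092)}
```

View pics/scene0.png

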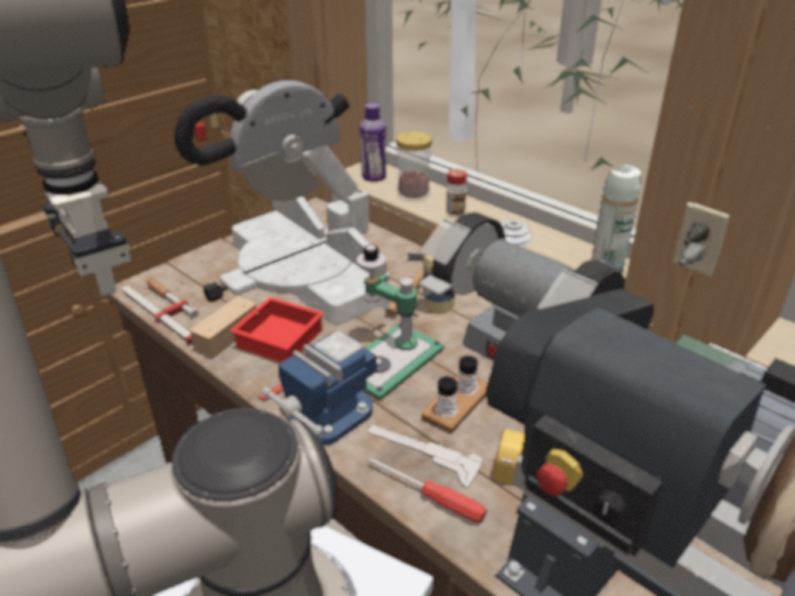

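View pics/top0.png

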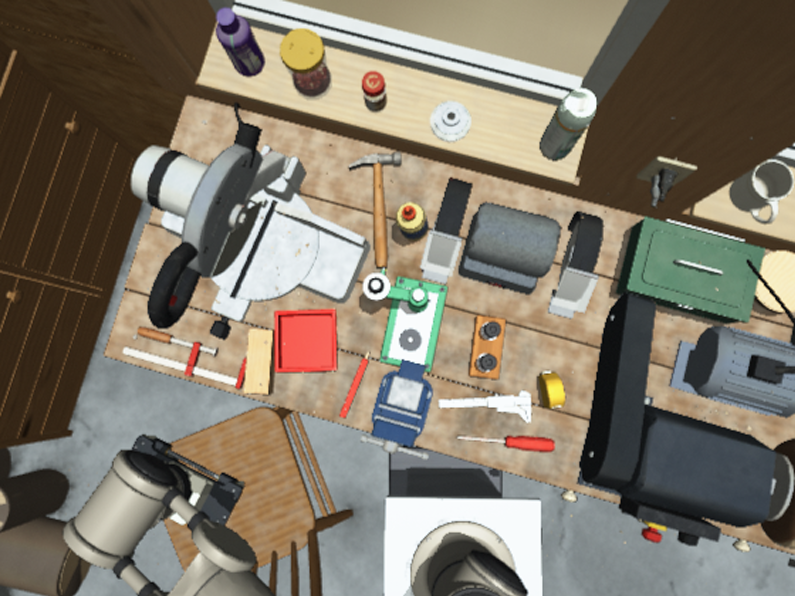

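The top view shows the bin at (307,341), the tester seat at (410,340), the column at (418,296), the knob swung clear at (376,286), and springs at (491,328) and (485,362). The vise sits in front of the tester. Next is an enlarged crop.

```bash
python3 - <<'E'
from h import *
c=load("top"); save(c,"topcrop.png",(180,170,380,310),4)
E
```

```text
(no output)
```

View pics/topcrop.png

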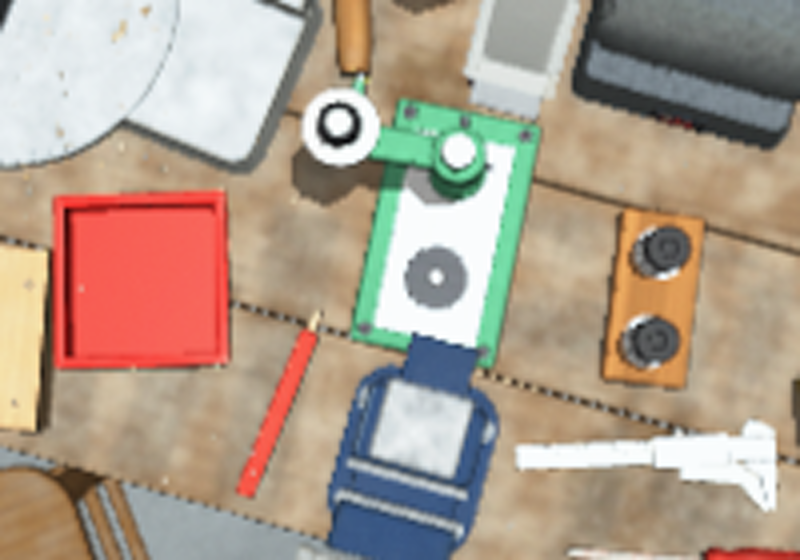

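```bash
python3 - <<'E'
from h import *
c=load("top")
def P(n,u,v,z):
    u=(u+.5)/4-.5+180; v=(v+.5)/4-.5+170
    print(n,(pt(c,u,v,z)*1000).round(1),"depth:",(pt(c,u,v)*1000).round(1))
P("seat disc",436,277,.020);P("spigot",436,277,.028)
P("colTop",459,151,.17);P("knobtop",339,123,.196)
P("cupback",665,250,.078);P("cupfront",654,342,.078)
for p in((54,197),(226,190),(230,366),(56,369)):P("rim",*p,.043)
for p in((400,99),(540,124),(352,340),(490,365)):P("plate",*p,.016)
for p in((622,209),(704,220),(602,380),(684,388)):P("rack",*p,.018)
for p in((440,360),(420,425)):P("vise",*p,.13)
for p in((520,60),(505,90),(545,95),(600,70),(465,80)):P("grinderrest",*p,.13)
P("saw",240,150,.05);P("saw",300,20,.05)
E
```

```text
seat disc [472.8 108.3  20. ] depth: [472.3 108.2  31.4]
spigot [472.4 108.2  28. ] depth: [472.3 108.2  31.4]
colTop [548.9  93.2 170. ] depth: [551.4  93.  149.1]
knobtop [563.5 171.7 196. ] depth: [564.1 172.  191.6]
cupback [490.7 -53.6  78. ] depth: [491.2 -54.4  71.1]
cupfront [425.9 -45.7  78. ] depth: [426.  -46.1  74. ]
rim [527.1 388.   43. ] depth: [531.4 397.8  -4.5]
rim [533.5 262.2  43. ] depth: [537.5 267.    0.8]
rim [405.8 256.4  43. ] depth: [405.9 261.7  -5.1]
rim [402.1 382.5  43. ] depth: [402.1 383.9  36. ]
plate [605.7 136.5  16. ] depth: [608.9 137.1  -5.9]
plate [587.8  31.9  16. ] depth: [590.7  30.9  -5.6]
plate [426.  169.7  16. ] depth: [426.1 170.1   6.9]
plate [408.8  67.9  16. ] depth: [408.8  67.9  13.3]
rack [524.7 -28.8  18. ] depth: [526.6 -30.8  -3.4]
rack [517.2 -89.3  18. ] depth: [518.6 -91.6   1. ]
rack [398.8 -14.1  18. ] depth: [398.8 -15.5   1. ]
rack [393.7 -74.   18. ] depth: [393.7 -75.6   5.4]
vise [411.2 104.5 130. ] depth: [411.5 104.6  92. ]
vise [367.4 117.5 130. ] depth: [367.6 117.4 137.4]
grinderrest [617.1  51.5 130. ] depth: [604.3  54.5 206.9]
grinderrest [596.1  61.7 130. ] depth: [595.5  61.8 134.3]
grinderrest [592.9  34.2 130. ] depth: [583.   37.7 196.8]
grinderrest [610.6  -3.4 130. ] depth: [623.3  -9.8  51.4]
grinderrest [602.8  89.2 130. ] depth: [622.6  88.    2.2]
saw [562.2 251.8  50. ] depth: [562.4 252.   48.4]
saw [658.6 209.8  50. ] depth: [659.2 210.   47. ]
```

Geometry checks out: seat to column is 80 mm, knob to column about 80 mm, the bin rim spans 126 mm, and the springs are about 65–66 mm apart. Tester yaw is about -10.9°. I'll move over the rear spring first.

Emit:
arm_command --pt "19 -37 -5" --pt "19 -37 -5" --pt "19 -38 -5" --pt "19 -38 -5" --pt "19 -38 -5" --pt "19 -38 -5" --pt "19 -38 -5" --pt "19 -38 -5" --pt "19 -38 -5" --pt "19 -38 -5" --pt "19 -38 -5" --pt "19 -38 -5" --pt "18 -37 -5" --pt "18 -36 -5" --pt "0 0 0" --pt "0 0 0" --spin '[1, 1, 1, 1, 1, 1, 1, 1, 1, 1, 1, 1, 1, 1.7, 0, 0]' --jaw 1 --squeeze 15

```text
time: 1.7
tool_pos: [0.4911, -0.0542, 0.3341]
tool_rot: [3.141, -0.002, 2.948]
contact_force: [1.3, -0.1, -0.2]
opening: 0.0917
grip_force: 0.0
```

Emit:
arm_command --pt "0 0 -30" --pt "0 0 -30" --pt "0 0 -25" --pt "0 0 -15" --pt "0 0 -6" --pt "0 0 0" --pt "0 0 0" --spin '[0, 0, 0, 0, 0, 0, 0]'

```text
time: 2.4
tool_pos: [0.4914, -0.0532, 0.2296]
tool_rot: [3.142, 0.001, 2.951]
contact_force: [0.8, -0.3, -0.2]
opening: 0.092
grip_force: 0.0
```

Emit:
arm_command --pt "0 0 0" --pt "0 0 0" --pt "0 0 0" --pt "0 0 0" --pt "0 0 0" --pt "0 0 0" --pt "0 0 0" --spin '[0, 0, 0, 0, 0, 0, 0]' --jaw -1 --squeeze 15

```text
time: 3.1
tool_pos: [0.4913, -0.0538, 0.2287]
tool_rot: [3.141, -0.0, 2.95]
contact_force: [-0.1, 0.4, 0.9]
opening: 0.0401
grip_force: 0.0
```

Emit:
arm_command --pt "0 0 0" --pt "0 0 0" --pt "0 0 0" --pt "0 0 0" --spin '[0, 0, 0, 0]'

```text
time: 3.5
tool_pos: [0.4913, -0.0538, 0.2287]
tool_rot: [3.141, -0.0, 2.95]
contact_force: [0.2, 0.3, -1.0]
opening: 0.0322
grip_force: 15.0
```

Emit:
arm_command --pt "0 0 10" --pt "0 0 20" --pt "0 0 30" --pt "0 0 0" --pt "0 0 0" --spin '[0, 0, 0, 0, 0]'

```text
time: 4.0
tool_pos: [0.4913, -0.0537, 0.2895]
tool_rot: [-3.142, 0.002, 2.95]
contact_force: [-1.2, 0.4, -1.7]
opening: 0.0327
grip_force: 15.0
```

```bash
python3 - <<'E'
from h import *
for n in("top","scene"):
    c=cam(n); np.save(n+"1",c)
c=load("scene1"); save(c,"s1.png",(230,170,370,310),4)
# where seat / cup fall
def px(c,p):
    T=np.linalg.inv(c["world_from_camera"]); q=T[:3,:3]@np.array(p)+T[:3,3]
    return c["cx"]+c["fx"]*q[0]/-q[2], c["cy"]-c["fy"]*q[1]/-q[2]
c0=load("scene")
for nm,p in dict(seat=(.4726,.1082,.02),cupb=(.4907,-.0536,.078),cupf=(.4259,-.0457,.078),knob=(.5635,.1717,.196)).items():
    u,v=px(c0,p); print(nm,round(u,1),round(v,1),(pt(c0,u,v)*1000).round(1))
print({k:np.round(v,3) for k,v in observe().items() if k in("opening","grip_force","tool_pos","contact_force")})
E
```

```text
seat 266.8 255.8 [466.4 104.5  26. ]
cupb 329.3 253.4 [494.3 -52.2  74.8]
cupf 314.5 268.2 [427.7 -44.9  76.3]
knob 261.7 174.0 [560.3 169.8 198.2]
{'tool_pos': array([ 0.491, -0.054,  0.288]), 'contact_force': array([-0.19 ,  0.48 , -0.648]), 'grip_force': np.float64(15.0), 'opening': np.float64(0.032)}
```

View pics/s1.png

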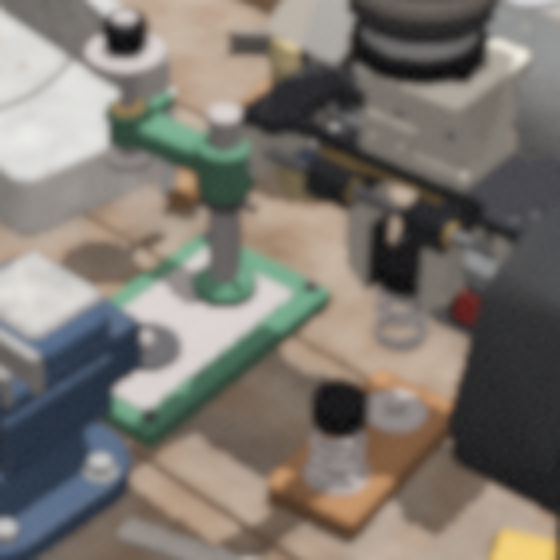

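The spring hangs upright in the gripper, and the front spring is still on its peg (crop 340,440). Before lowering onto the seat I need the clearances around it at gripper-body height.

```bash
python3 - <<'E'
from h import *
c=load("top"); H,W=c["depth"].shape
v,u=np.mgrid[:H,:W]; T=c["world_from_camera"]; d=c["depth"]
r=np.stack([(u-c["cx"])/c["fx"],-(v-c["cy"])/c["fy"],-np.ones_like(d)],-1)*d[...,None]
p=(r@T[:3,:3].T+T[:3,3])*1000
a=np.radians(-10.9)
dx,dy=p[...,0]-472.6,p[...,1]-108.2
X=dx*np.cos(a)+dy*np.sin(a); Y=-dx*np.sin(a)+dy*np.cos(a); Z=p[...,2]
for zl in(75,90,100,115,125):
    m=(d>0)&(Z>zl)&(abs(Y)<105)
    print(zl,"front max X",X[m&(X<0)&(X>-120)].max().round(1),"back min X",X[m&(X>0)&(X<150)].min().round(1))
m=(d>0)&(Z>90)&(abs(p[...,0]-426)<60)&(p[...,1]<100)
print("vise min y per x"); 
for x in range(360,440,10):
    k=m&(abs(p[...,0]-x)<5); print(x,p[...,1][k].min().round(0) if k.any() else None)
m=(d>0)&(Z>80)&(p[...,1]<0)&(p[...,0]<640)&(p[...,0]>500);print("right rest min x",p[m][p[m][:,0].argmin()].round(0))
E
```

```text
75 front max X -44.5 back min X 51.7
90 front max X -44.5 back min X 51.7
100 front max X -78.2 back min X 51.7
115 front max X -79.0 back min X 51.7
125 front max X -79.0 back min X 51.7
vise min y per x
360 None
370 -550.0
380 -550.0
390 -549.0
400 -550.0
410 -549.0
420 -553.0
430 -554.0
right rest min x [ 500. -275.  273.]
```

Emit:
arm_command --pt "0 0 24" --pt "-3 20 0" --pt "-4 40 0" --pt "-4 40 0" --pt "-4 40 0" --pt "-3 22 0" --pt "0 0 -20" --pt "0 0 -25" --pt "0 0 -15" --pt "0 0 -7" --pt "0 0 0" --pt "0 0 0" --pt "0 0 0" --spin '[0, 0, 0, 0, 0, 0, 0, 0, 0, 0, 0, 0, 0]'

```text
time: 5.4
tool_pos: [0.4736, 0.1082, 0.2464]
tool_rot: [3.141, 0.001, 2.95]
contact_force: [0.2, 0.2, -1.1]
opening: 0.0325
grip_force: 15.0
```

```bash
python3 - <<'E'
from h import *
c=cam("scene"); save(c,"s2.png",(235,200,305,280),7)
print({k:np.round(v,4) for k,v in observe().items() if k in("opening","grip_force","tool_pos","tool_rot","contact_force")})
E
```

```text
{'tool_pos': array([0.4736, 0.1082, 0.2464]), 'tool_rot': array([3.1411e+00, 1.4000e-03, 2.9503e+00]), 'contact_force': array([ 0.6538, -0.5225, -0.1388]), 'grip_force': np.float64(14.9999), 'opening': np.float64(0.0329)}
```

View pics/s2.png

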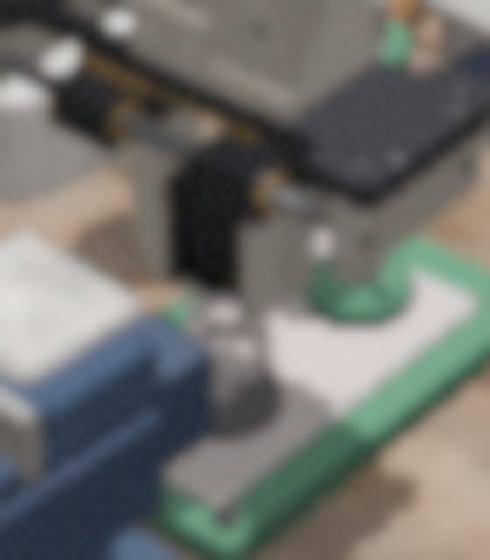

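The spring's foot sits just over the seat disc (crop 240,390). I'll lower it slowly and watch the force.

Emit:
arm_command --pt "-0.4 0 -3" --pt "0 0 -3" --pt "0 0 -3" --pt "0 0 -2" --pt "0 0 0" --spin '[0, 0, 0, 0, 0]'

```text
time: 5.95
tool_pos: [0.4729, 0.1083, 0.2345]
tool_rot: [3.141, -0.0, 2.95]
contact_force: [0.1, 0.0, 1.2]
opening: 0.0327
grip_force: 15.0
```

Emit:
arm_command --pt "0 0 -1.5" --pt "0 0 -1.5" --pt "0 0 -1" --pt "0 0 0" --pt "0 0 0" --spin '[0, 0, 0, 0, 0]'

```text
time: 6.45
tool_pos: [0.473, 0.1083, 0.2309]
tool_rot: [3.141, 0.0, 2.95]
contact_force: [-0.9, 1.3, 2.8]
opening: 0.0327
grip_force: 15.0
```

Emit:
arm_command --pt "0 0 0" --pt "0 0 0" --pt "0 0 0" --pt "0 0 0" --pt "0 0 0" --pt "0 0 0" --spin '[0, 0, 0, 0, 0, 0]' --jaw 0.3

```text
time: 7.05
tool_pos: [0.4729, 0.1082, 0.2307]
tool_rot: [3.142, 0.0, 2.95]
contact_force: [0.4, -1.2, 0.2]
opening: 0.0597
grip_force: 0.0
```

Emit:
arm_command --pt "0 0 15" --pt "0 0 30" --pt "0 0 40" --pt "0 0 40" --pt "0 0 20" --pt "0 0 0" --spin '[0, 0, 0, 0, 0, 0]'

```text
time: 7.65
tool_pos: [0.4734, 0.1083, 0.3788]
tool_rot: [3.14, 0.006, 2.95]
contact_force: [0.9, -0.1, 0.8]
opening: 0.0598
grip_force: 0.0
```

```bash
python3 - <<'E'
from h import *
c=cam("scene"); save(c,"s3.png",(240,170,320,270),6)
c=cam("top"); np.save("top2",c)
print({k:np.round(v,4) for k,v in observe().items() if k in("opening","tool_pos","contact_force")})
E
```

```text
{'tool_pos': array([0.4726, 0.1082, 0.3755]), 'contact_force': array([-0.039 , -0.3969, -1.2077]), 'opening': np.float64(0.0598)}
```

View pics/s3.png

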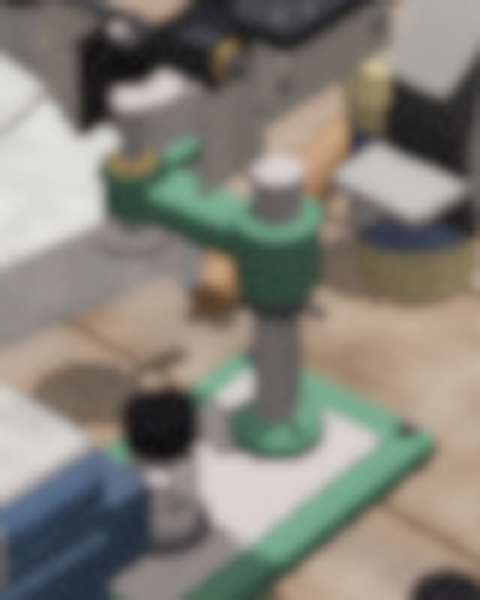

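The spring stands straight on the seat (crop 160,470), with its cup level. Now I'll go to the knob.

Emit:
arm_command --pt "0 0 15" --pt "15 10 5" --pt "25 18 0" --pt "25 18 0" --pt "16 12 0" --pt "10 5.8 0" --pt "0 0 0" --pt "0 0 -15" --pt "0 0 -18" --pt "0 0 -8" --pt "0 0 0" --pt "0 0 0" --spin '[0, 0, 0, 0, 0, 0, 0, 0, 0, 0, 0, 0]'

```text
time: 8.95
tool_pos: [0.5638, 0.1719, 0.355]
tool_rot: [3.142, -0.0, 2.95]
contact_force: [-0.1, 0.0, -0.8]
opening: 0.0596
grip_force: 0.0
```

Emit:
arm_command --pt "0 0 -2" --pt "0 0 0" --pt "0 0 0" --pt "0 0 0" --pt "0 0 0" --pt "0 0 0" --pt "0 0 0" --pt "0 0 0" --spin '[0, 0, 0, 0, 0, 0, 0, 0]' --jaw -1 --squeeze 10

```text
time: 9.75
tool_pos: [0.5641, 0.1738, 0.3531]
tool_rot: [3.137, 0.001, 2.951]
contact_force: [2.2, 9.2, -1.8]
opening: 0.029
grip_force: 10.0
```

```bash
python3 - <<'E'
from h import *
o=observe(); print(o["tool_pos"],o["opening"],o["grip_force"],o["contact_force"])
p=o["tool_pos"][:2]*1000; C=np.array([551.3,93.0])
a0=np.arctan2(*(p-C)[::-1]); a1=np.radians(169.1); print(np.linalg.norm(p-C),np.degrees(a0))
w=0.5-0.5*np.cos(np.linspace(0,np.pi,17)); a=a0+(a1-a0)*w
q=C+80*np.c_[np.cos(a),np.sin(a)]; q[0]=p; print(np.diff(q,axis=0).round(1).tolist(),q[-1])
E
```

```text
[0.56410277 0.17377157 0.35312311] 0.029004136119769194 9.99985271890182 [ 2.16809149  9.1564306  -1.82097714]
81.77993641667628 80.99321348292747
[[-1.4, -1.6], [-3.5, 0.4], [-5.7, 0.4], [-7.6, -0.2], [-9.2, -1.2], [-10.3, -2.6], [-10.7, -4.4], [-10.3, -6.1], [-9.3, -7.6], [-7.7, -8.5], [-6.0, -8.8], [-4.2, -8.3], [-2.7, -7.1], [-1.6, -5.5], [-0.8, -3.4], [-0.2, -1.2]] [472.74330298 108.12763544]
```

Emit:
arm_command --pt "-1 2.2 0" --pt "-3.5 0.4 0" --pt "-5.7 0.4 0" --pt "-7.6 -0.2 0" --pt "-9.2 -1.2 0" --pt "-10.3 -2.6 0" --pt "-10.7 -4.4 0" --pt "0 0 0" --pt "0 0 0" --spin '[0, 0, 0, 0, 0, 0, 0, 0, 0]'

```text
time: 10.65
tool_pos: [0.5136, 0.1694, 0.3526]
tool_rot: [3.136, -0.007, 2.951]
contact_force: [-7.5, 17.2, 2.0]
opening: 0.0292
grip_force: 10.0
```

Emit:
arm_command --pt "-1 1.5 0" --pt "-1 2 0" --pt "0 0 0" --pt "0 0 0" --spin '[0, 0, 0, 0]'

```text
time: 11.05
tool_pos: [0.513, 0.1708, 0.3526]
tool_rot: [3.14, -0.003, 2.951]
contact_force: [-2.1, 6.1, -0.2]
opening: 0.029
grip_force: 10.0
```

```bash
python3 - <<'E'
from h import *
c=cam("top"); np.save("top3",c); save(c,"t3.png",(220,170,330,280),5)
o=observe(); print(o["tool_pos"],o["opening"],o["grip_force"],o["contact_force"])
E
```

```text
[0.51305832 0.17076215 0.35261515] 0.029196903230946123 10.000406257508985 [-3.68587193  6.95882095  0.86984754]
```

View pics/t3.png

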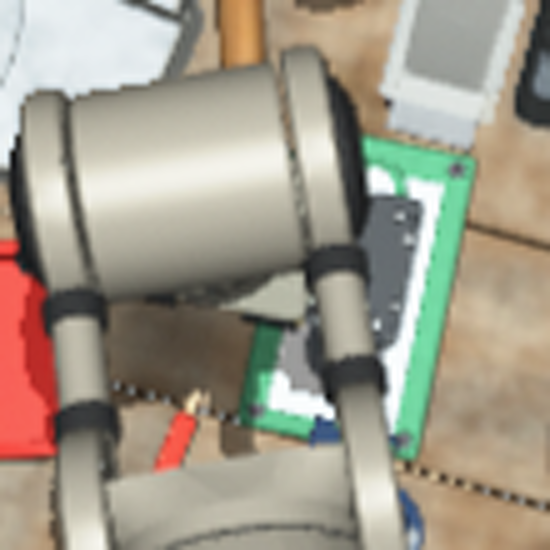

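The arm hides the knob here, and the tool is about 86 mm from the column axis, so the knob has probably slipped sideways in the pads. I'll measure the head's angle from the green arm in the depth data.

```bash
cat >> h.py <<'E'
def cloud(c):
    d=c["depth"];v,u=np.mgrid[:d.shape[0],:d.shape[1]];T=c["world_from_camera"]
    r=np.stack([(u-c["cx"])/c["fx"],-(v-c["cy"])/c["fy"],-np.ones_like(d)],-1)*d[...,None]
    return (r@T[:3,:3].T+T[:3,3])*1000
def green(c):
    h=cv2.cvtColor(c["img"],cv2.COLOR_RGB2HSV); P=cloud(c)
    m=(c["depth"]>0)&(h[...,0]>65)&(h[...,0]<90)&(h[...,1]>80)&(P[...,2]>100)&(P[...,2]<180)&(np.hypot(P[...,0]-551,P[...,1]-94)<120)
    return P[m]
E
python3 - <<'E'
from h import *
np.save("scene3",cam("scene"))
for n in("scene","scene3","top","top3"):
    g=green(load(n)); dx=g[:,0]-551.3; dy=g[:,1]-94; r=np.hypot(dx,dy); a=np.degrees(np.arctan2(dy,dx))
    print(n,len(g),"z",g[:,2].min().round(),g[:,2].max().round())
    for lo in(15,30,45,60,75,90):
        k=(r>lo)&(r<lo+15); print("  r",lo,k.sum(),a[k].mean().round(1) if k.any() else "",a[k].std().round(1) if k.any() else "")
E
```

```text
scene 199 z 102.0 136.0
  r 15 122 -45.0 143.0
  r 30 21 101.0 4.9
  r 45 19 93.6 4.1
  r 60 26 89.1 4.0
  r 75 11 82.1 13.4
  r 90 0  
scene3 226 z 103.0 137.0
  r 15 125 -37.8 145.9
  r 30 22 131.9 3.5
  r 45 33 125.4 3.5
  r 60 26 121.6 2.5
  r 75 18 123.5 1.1
  r 90 0  
top 230 z 103.0 165.0
  r 15 105 18.6 109.3
  r 30 51 83.1 10.8
  r 45 38 82.5 8.3
  r 60 1 92.3 0.0
  r 75 4 55.3 0.6
  r 90 0  
top3 18 z 128.0 140.0
  r 15 13 -41.1 29.8
  r 30 0  
  r 45 0  
  r 60 0  
  r 75 0  
  r 90 0
```

The head turned only about 32°, so the knob lags about 8 mm along the pads. I'll open, re-centre on the knob, turn the closing line to the tangent and grip again so that a pad face pushes.

Emit:
arm_command --pt "0 0 0" --pt "0 0 0" --pt "0 0 0" --pt "0 0 0" --pt "2 -0.7 0" --pt "2.2 -0.7 0" --pt "2 -0.8 0" --pt "0 0 0" --pt "0 0 0" --pt "0 0 0" --pt "0 0 0" --pt "0 0 0" --spin '[0, 0, 0, 0, 0, -8, -8, -8, -8, -8, -8, -8]' --jaw 0.3

```text
time: 12.35
tool_pos: [0.5203, 0.1678, 0.3527]
tool_rot: [3.142, 0.0, 1.967]
contact_force: [-1.0, 0.3, 0.7]
opening: 0.0598
grip_force: 0.0
```

Emit:
arm_command --pt "0 0 0" --pt "0 0 0" --pt "0 0 0" --pt "0 0 0" --pt "0 0 0" --pt "0 0 0" --pt "0 0 0" --spin '[0, 0, 0, 0, 0, 0, 0]' --jaw -1 --squeeze 12

```text
time: 13.05
tool_pos: [0.5202, 0.168, 0.3528]
tool_rot: [3.141, 0.0, 1.973]
contact_force: [0.9, 0.2, 0.4]
opening: 0.029
grip_force: 12.0
```

Emit:
arm_command --pt "-3.3 -1.5 0" --pt "-3.3 -1.6 0" --pt "-6.2 -3.7 0" --pt "-6 -4.3 0" --pt "-5.5 -4.8 0" --pt "-5 -5.2 0" --pt "-4.5 -5.7 0" --pt "-4 -6.1 0" --pt "-3.5 -6.5 0" --pt "-2.8 -6.7 0" --pt "-1.1 -3.5 0" --pt "-1.1 -3.4 0" --pt "0 0 0" --pt "0 0 0" --spin '[2.6, 2.6, 5.2, 5.2, 5.2, 5.2, 5.2, 5.2, 5.2, 5.2, 2.6, 2.6, 0, 0]'

```text
time: 14.45
tool_pos: [0.4745, 0.1148, 0.3528]
tool_rot: [3.141, 0.002, 2.881]
contact_force: [4.9, 0.2, -3.9]
opening: 0.0292
grip_force: 12.0
```

Emit:
arm_command --pt "0 -2 0" --pt "0 -2 0" --pt "0 -1 0" --pt "0 0 0" --pt "0 0 0" --spin '[2, 2, 0, 0, 0]'

```text
time: 14.95
tool_pos: [0.474, 0.1104, 0.3528]
tool_rot: [3.14, 0.001, 2.949]
contact_force: [3.4, 4.6, -2.8]
opening: 0.029
grip_force: 12.0
```

Emit:
arm_command --pt "0 -0.7 0" --pt "0 -0.7 0" --pt "0 0 0" --pt "0 0 0" --spin '[0, 0, 0, 0]'

```text
time: 15.35
tool_pos: [0.474, 0.1098, 0.3528]
tool_rot: [3.138, 0.0, 2.949]
contact_force: [2.9, 10.7, -3.5]
opening: 0.0289
grip_force: 12.0
```

The head is against its stop (10.7 N sideways reaction). I'll release, read the force bias, lower the tips near the flange and re-grip lightly.

Emit:
arm_command --pt "0.4 1 0" --pt "0.4 0.6 0" --pt "0 0 0" --pt "0 0 0" --pt "0 0 0" --pt "0 0 0" --spin '[0, 0, 0, 0, 0, 0]' --jaw -0.15

```text
time: 15.95
tool_pos: [0.4746, 0.11, 0.3527]
tool_rot: [-3.142, -0.0, 2.95]
contact_force: [-0.1, -0.8, -0.2]
opening: 0.0388
grip_force: 0.0
```

```bash
python3 - <<'E'
from h import *
F=[];
for i in range(6):
    cam("scene"); o=observe(); F.append(o["contact_force"])
F=np.array(F); print(o["tool_pos"],o["opening"],F.mean(0).round(2),F.std(0).round(2))
E
```

```text
[0.47459517 0.11012034 0.35274414] 0.03912183994714188 [0.04 0.11 0.23] [0.58 0.63 0.35]
```

Emit:
arm_command --pt "0 0 -1" --pt "0 0 -1" --pt "0 -0.3 0" --pt "0 0 0" --pt "0 0 0" --pt "0 0 0" --spin '[0, 0, 0, 0, 0, 0]' --jaw -1 --squeeze 6

```text
time: 16.85
tool_pos: [0.4746, 0.1104, 0.3508]
tool_rot: [3.14, 0.0, 2.95]
contact_force: [0.6, 5.0, 0.4]
opening: 0.0293
grip_force: 6.0
```

Emit:
arm_command --pt "0 0 -1" --pt "0 0 -1" --pt "0 0 -1" --pt "0 0 -1" --pt "0 0 -1" --pt "0 0 -1" --pt "0 0 0" --pt "0 0 0" --spin '[0, 0, 0, 0, 0, 0, 0, 0]'

```text
time: 17.65
tool_pos: [0.4747, 0.1103, 0.3448]
tool_rot: [3.14, 0.0, 2.95]
contact_force: [0.4, 5.0, 0.1]
opening: 0.0299
grip_force: 6.0
```

Emit:
arm_command --pt "0 0 -1" --pt "0 0 -1" --pt "0 0 -1" --pt "0 0 -1" --pt "0 0 -1" --pt "0 0 -1" --pt "0 0 0" --pt "0 0 0" --spin '[0, 0, 0, 0, 0, 0, 0, 0]'

```text
time: 18.45
tool_pos: [0.4746, 0.1103, 0.3392]
tool_rot: [3.14, 0.001, 2.95]
contact_force: [-0.3, 6.2, 3.1]
opening: 0.0294
grip_force: 6.0
```

Emit:
arm_command --pt "0 0 -1" --pt "0 0 -1" --pt "0 0 -1" --pt "0 0 0" --pt "0 0 0" --spin '[0, 0, 0, 0, 0]'

```text
time: 18.95
tool_pos: [0.4746, 0.1103, 0.3365]
tool_rot: [3.14, 0.001, 2.95]
contact_force: [-1.4, 5.1, 5.7]
opening: 0.0293
grip_force: 6.0
```

Emit:
arm_command --pt "0 0 -1" --pt "0 0 -1" --pt "0 0 -1" --pt "0 0 0" --pt "0 0 0" --spin '[0, 0, 0, 0, 0]'

```text
time: 19.45
tool_pos: [0.4746, 0.1104, 0.3337]
tool_rot: [3.14, 0.001, 2.95]
contact_force: [-1.6, 5.3, 7.5]
opening: 0.0293
grip_force: 6.0
```

Emit:
arm_command --pt "0 0 -1" --pt "0 0 -1" --pt "0 0 -1" --pt "0 0 0" --pt "0 0 0" --spin '[0, 0, 0, 0, 0]'

```text
time: 19.95
tool_pos: [0.4746, 0.1103, 0.3309]
tool_rot: [3.14, 0.001, 2.95]
contact_force: [-2.6, 5.3, 9.5]
opening: 0.0296
grip_force: 6.0
```

Emit:
arm_command --pt "0 0 -1" --pt "0 0 -1" --pt "0 0 -1" --pt "0 0 0" --pt "0 0 0" --spin '[0, 0, 0, 0, 0]'

```text
time: 20.45
tool_pos: [0.4747, 0.1103, 0.3281]
tool_rot: [3.14, 0.002, 2.95]
contact_force: [-2.6, 5.0, 10.8]
opening: 0.0293
grip_force: 7.2
```

```bash
python3 - <<'E'
from h import *
F=[]
for i in range(3):
    cam("top"); o=observe(); F.append(o["contact_force"])
print(o["tool_pos"],np.array(F).round(1))
E
```

```text
[0.47472342 0.11031944 0.32811916] [[-2.7  5.4 11.3]
 [-2.3  5.2 11.1]
 [-2.7  5.  11.4]]
```

Emit:
arm_command --pt "0 0 -1" --pt "0 0 -1" --pt "0 0 -1" --pt "0 0 -1" --pt "0 0 -0.6" --pt "0 0 0" --spin '[0, 0, 0, 0, 0, 0]'

```text
time: 21.2
tool_pos: [0.4747, 0.1103, 0.3238]
tool_rot: [3.14, 0.002, 2.95]
contact_force: [-3.8, 5.3, 13.1]
opening: 0.0292
grip_force: 8.1
```

```bash
python3 - <<'E'
from h import *
F=[]
for i in range(4):
    cam("top"); o=observe(); F.append(o["contact_force"])
print(o["tool_pos"],np.array(F).round(1),o["time"])
E
```

```text
[0.47470422 0.11033932 0.32384503] [[-3.3  5.2 13.4]
 [-3.   5.  13. ]
 [-3.4  5.  14. ]
 [-3.6  4.8 13.9]] 21.4
```

Emit:
arm_command --pt "0 0 -0.8" --pt "0 0 -0.8" --pt "0 0 -0.8" --pt "0 0 0" --pt "0 0 0" --spin '[0, 0, 0, 0, 0]'

```text
time: 21.9
tool_pos: [0.4747, 0.1103, 0.3216]
tool_rot: [3.14, 0.002, 2.95]
contact_force: [-3.2, 4.7, 14.9]
opening: 0.0296
grip_force: 8.8
```

```bash
python3 - <<'E'
from h import *
F=[]
for i in range(8):
    cam("top"); o=observe(); F.append(o["contact_force"])
print(o["tool_pos"],np.mean(F,0).round(2),np.max(F,0),o["time"])
E
```

```text
[0.47468483 0.11033308 0.32160618] [-3.53  4.52 14.57] [-2.55326753  5.47468393 15.52529346] 22.3
```

Emit:
arm_command --pt "0 0 -0.6" --pt "0 0 0" --pt "0 0 0" --pt "0 0 0" --pt "0 0 0" --pt "0 0 0" --pt "0 0 0" --pt "0 0 0" --pt "0 0 0" --pt "0 0 0" --pt "0 0 0" --pt "0 0 0" --pt "0 0 0" --pt "0 0 0" --pt "0 0 0" --pt "0 0 0" --pt "0 0 0" --pt "0 0 0" --pt "0 0 0" --pt "0 0 0" --spin '[0, 0, 0, 0, 0, 0, 0, 0, 0, 0, 0, 0, 0, 0, 0, 0, 0, 0, 0, 0]'

```text
time: 24.3
tool_pos: [0.4747, 0.1103, 0.321]
tool_rot: [3.14, 0.002, 2.95]
contact_force: [-3.9, 4.5, 15.2]
opening: 0.0292
grip_force: 8.9
```

```bash
python3 - <<'E'
from h import *
F=[]
for i in range(4):
    cam("top"); o=observe(); F.append(o["contact_force"])
print(o["tool_pos"],np.mean(F,0).round(2),np.max(F,0),o["time"])
E
```

```text
[0.47468356 0.11031993 0.32105501] [-4.06  5.1  15.36] [-3.3795514   5.51821811 15.91967246] 24.5
```

Emit:
arm_command --pt "0 0 2" --pt "0 0 4" --pt "0 0 5" --pt "0 0 6" --pt "0 0 6" --pt "0 0 4" --pt "0 0 3" --pt "0 0 1" --pt "0 0 0" --pt "0 0 0" --spin '[0, 0, 0, 0, 0, 0, 0, 0, 0, 0]'

```text
time: 25.5
tool_pos: [0.4748, 0.1103, 0.3503]
tool_rot: [3.14, 0.001, 2.95]
contact_force: [1.3, 5.4, 2.0]
opening: 0.0294
grip_force: 6.0
```

The spring gave about 29 mm of travel at 15 N, which reads as soft (about 0.65 N/mm). I'll check the marker.

```bash
python3 - <<'E'
from h import *
c=cam("scene"); np.save("scene4",c); save(c,"s4.png",(235,205,305,275),8)
h=cv2.cvtColor(c["img"],cv2.COLOR_RGB2HSV); P=cloud(c)
near=(np.hypot(P[...,0]-475,P[...,1]-146)<40)&(P[...,2]>25)&(P[...,2]<110)
for nm,lo,hi in(("yellow",20,34),("red",0,8)):
    m=near&(h[...,0]>=lo)&(h[...,0]<=hi)&(h[...,1]>110); print(nm,m.sum(),P[m].mean(0).round(1) if m.any() else "",P[m][:,2].min() if m.any() else "",P[m][:,2].max() if m.any() else "")
E
```

```text
yellow 17 [475.4 141.4  57.8] 53.809706156513705 70.5600057494381
red 0
```

View pics/s4.png

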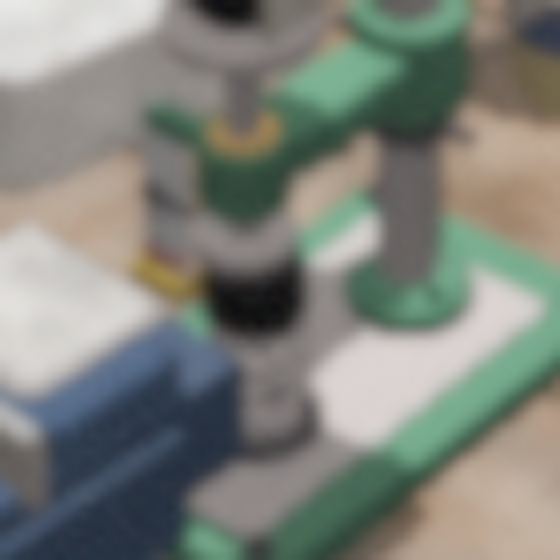

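The yellow marker (crop 170,275; z ≈ 58 mm) sits below the red line (160,258), so this spring is soft. Next I'll swing the head clear again, holding the knob with the closing line tangential.

```bash
python3 - <<'E'
import numpy as np
C=np.array([553.2,94.9]); a=np.radians(169.1-np.r_[0,2,5,9,14,19,24.5,30,36,42,48,54,60,66,71,76,80,83,85]); q=C+80*np.c_[np.cos(a),np.sin(a)]
print(np.diff(q,axis=0).round(1).tolist(),q[-1])
E
```

```text
[[0.6, 2.7], [1.0, 4.1], [1.7, 5.3], [2.7, 6.5], [3.2, 6.2], [4.1, 6.5], [4.7, 6.0], [5.8, 6.0], [6.4, 5.4], [6.9, 4.7], [7.4, 3.9], [7.8, 3.2], [8.0, 2.3], [6.9, 1.3], [6.9, 0.7], [5.6, 0.1], [4.2, -0.2], [2.8, -0.2]] [561.42340294 174.47622537]
```

Emit:
arm_command --pt "0.6 2.7 0" --pt "1 4.1 0" --pt "1.7 5.3 0" --pt "2.7 6.5 0" --pt "3.2 6.2 0" --pt "4.1 6.5 0" --pt "4.7 6 0" --pt "5.8 6 0" --pt "6.4 5.4 0" --pt "0 0 0" --spin '[-2, -3, -4, -5, -5, -5.5, -5.5, -6, -6, 0]' --squeeze 12

```text
time: 26.55
tool_pos: [0.5052, 0.1587, 0.3499]
tool_rot: [-3.141, 0.0, 2.217]
contact_force: [-0.7, 0.9, 0.1]
opening: 0.0293
grip_force: 12.0
```

Emit:
arm_command --pt "6.9 4.7 0" --pt "7.4 3.9 0" --pt "7.8 3.2 0" --pt "8 2.3 0" --pt "6.9 1.3 0" --pt "6.9 0.7 0" --pt "5.6 0.1 0" --pt "4.2 -0.2 0" --pt "2.8 -0.2 0" --pt "0 0 0" --pt "0 0 0" --spin '[-6, -6, -6, -6, -5, -5, -4, -3, -2, 0, 0]'

```text
time: 27.65
tool_pos: [0.5609, 0.1738, 0.3499]
tool_rot: [-3.14, 0.001, 1.469]
contact_force: [-2.6, -2.4, 1.2]
opening: 0.0291
grip_force: 12.0
```

Emit:
arm_command --pt "0 0 0" --pt "0 0 0" --pt "0 0 0" --pt "0 0 0" --pt "0 0 15" --pt "0 0 30" --pt "0 0 0" --spin '[0, 0, 0, 0, 0, 0, 0]' --jaw 0.3

```text
time: 28.35
tool_pos: [0.562, 0.1746, 0.3991]
tool_rot: [3.134, -0.002, 1.467]
contact_force: [0.8, 0.4, 0.0]
opening: 0.0598
grip_force: 0.0
```

Emit:
arm_command --pt "-10 -8 0" --pt "-10 -8 0" --pt "-10 -8 0" --pt "-10 -8 0" --pt "-10 -8 0" --pt "-10 -8 0" --pt "-10 -8 0" --pt "-10 -8 0" --pt "-7 0 0" --pt "0 0 0" --pt "0 0 0" --pt "0 0 0" --spin '[8, 8, 8, 8, 8, 8, 8, 8, 8, 8, 4.9, 0]'

```text
time: 29.55
tool_pos: [0.4742, 0.1104, 0.3948]
tool_rot: [3.142, -0.0, 2.949]
contact_force: [-0.6, 0.8, 0.9]
opening: 0.0595
grip_force: 0.0
```

```bash
python3 - <<'E'
from h import *
o=observe(); print(o["tool_pos"],o["tool_rot"],o["opening"],o["time"])
np.save("scene5",cam("scene"))
for n in("scene","scene5"):
    g=green(load(n)); dx=g[:,0]-552; dy=g[:,1]-94.5; r=np.hypot(dx,dy); a=np.degrees(np.arctan2(dy,dx))
    print(n,[a[(r>lo)&(r<lo+15)].mean().round(1) for lo in(30,45,60)])
for n,c0 in(("scene3",(427,-45)),("scene3",(474,109)),("scene5",(474,109)),("scene5",(427,-45))):
    P=cloud(load(n)); im=load(n)["img"]; m=(np.hypot(P[...,0]-c0[0],P[...,1]-c0[1])<24)&(P[...,2]>60)&(P[...,2]<86)&(im.max(-1)<70)
    print(n,c0,m.sum(),P[m].mean(0).round(1) if m.any() else "")
E
```

```text
[0.47415897 0.11036692 0.39482851] [ 3.14151519e+00 -1.96902195e-04  2.94948594e+00] 0.05949185503429067 29.55
scene [np.float64(102.2), np.float64(93.7), np.float64(89.2)]
scene5 [np.float64(103.2), np.float64(97.5), np.float64(91.3)]
scene3 (427, -45) 121 [418.1 -48.9  74.6]
scene3 (474, 109) 110 [464.3 104.1  75.4]
scene5 (474, 109) 116 [464.7 103.9  75.9]
scene5 (427, -45) 122 [418.  -48.9  74.5]
```

Emit:
arm_command --pt "-0.3 -0.6 -20" --pt "0 0 -40" --pt "0 0 -40" --pt "0 0 -35" --pt "0 0 -20" --pt "0 0 -8" --pt "0 0 0" --pt "0 0 0" --spin '[0, 0, 0, 0, 0, 0, 0, 0]'

```text
time: 30.4
tool_pos: [0.4745, 0.1098, 0.233]
tool_rot: [3.141, 0.002, 2.948]
contact_force: [-0.2, -0.4, 0.1]
opening: 0.0597
grip_force: 0.0
```

Emit:
arm_command --pt "0 0 0" --pt "0 0 0" --pt "0 0 0" --pt "0 0 0" --pt "0 0 0" --pt "0 0 0" --pt "0 0 0" --spin '[0, 0, 0, 0, 0, 0, 0]' --jaw -1 --squeeze 15

```text
time: 31.1
tool_pos: [0.4741, 0.1097, 0.2322]
tool_rot: [3.141, 0.0, 2.949]
contact_force: [0.2, 0.6, 1.0]
opening: 0.0321
grip_force: 15.0
```

Emit:
arm_command --pt "0 0 6" --pt "0 0 20" --pt "0 0 30" --pt "0 0 35" --pt "0 0 10" --pt "0 0 0" --spin '[0, 0, 0, 0, 0, 0]'

```text
time: 31.7
tool_pos: [0.4741, 0.1098, 0.3345]
tool_rot: [3.141, 0.003, 2.949]
contact_force: [0.9, -0.0, -1.4]
opening: 0.0325
grip_force: 15.0
```

Emit:
arm_command --pt "0 15 0" --pt "-1 35 0" --pt "-1 38 0" --pt "-1 38 0" --pt "-1 38 0" --pt "-1 32 0" --pt "-1 18 0" --pt "0 0 -25" --pt "0 0 -35" --pt "0 0 -30" --pt "0 0 -16" --pt "0 0 -6" --pt "0 0 0" --pt "0 0 0" --spin '[0, 0, 0, 0, 0, 0, 0, 0, 0, 0, 0, 0, 0, 0]'

```text
time: 33.1
tool_pos: [0.4683, 0.3236, 0.2217]
tool_rot: [3.141, 0.001, 2.948]
contact_force: [-0.2, -0.5, -0.7]
opening: 0.0325
grip_force: 15.0
```

Emit:
arm_command --pt "0 0 -2" --pt "0 0 -2" --pt "0 0 -1" --pt "0 0 0" --pt "0 0 0" --spin '[0, 0, 0, 0, 0]'

```text
time: 33.6
tool_pos: [0.4681, 0.3239, 0.2165]
tool_rot: [3.141, 0.001, 2.949]
contact_force: [-0.2, 0.3, 0.5]
opening: 0.0326
grip_force: 15.0
```

Emit:
arm_command --pt "0 0 0" --pt "0 0 0" --pt "0 0 0" --pt "0 0 0" --pt "0 0 0" --spin '[0, 0, 0, 0, 0]' --jaw 0.1

```text
time: 34.1
tool_pos: [0.4679, 0.3238, 0.2161]
tool_rot: [3.142, -0.0, 2.949]
contact_force: [0.6, -0.5, -0.8]
opening: 0.0504
grip_force: 0.0
```

Emit:
arm_command --pt "0 0 15" --pt "0 0 30" --pt "0 0 40" --pt "0 0 40" --pt "-20 20 20" --pt "-30 30 0" --pt "-30 30 0" --pt "-20 20 0" --pt "0 0 0" --pt "0 0 0" --spin '[0, 0, 0, 0, 0, 0, 0, 0, 0, 0]'

```text
time: 35.1
tool_pos: [0.3677, 0.424, 0.3611]
tool_rot: [-3.141, 0.0, 2.95]
contact_force: [-0.4, 0.1, -0.6]
opening: 0.0501
grip_force: 0.0
```

```bash
python3 - <<'E'
from h import *
c=cam("scene"); save(c,"s6.png",(140,160,350,310),3.8)
o=observe(); print(o["tool_pos"],o["opening"],o["contact_force"],o["time"])
E
```

```text
[0.36825431 0.42349528 0.36108025] 0.05071456926774391 [ 0.55296619  0.06875332 -0.72738543] 35.15
```

View pics/s6.png

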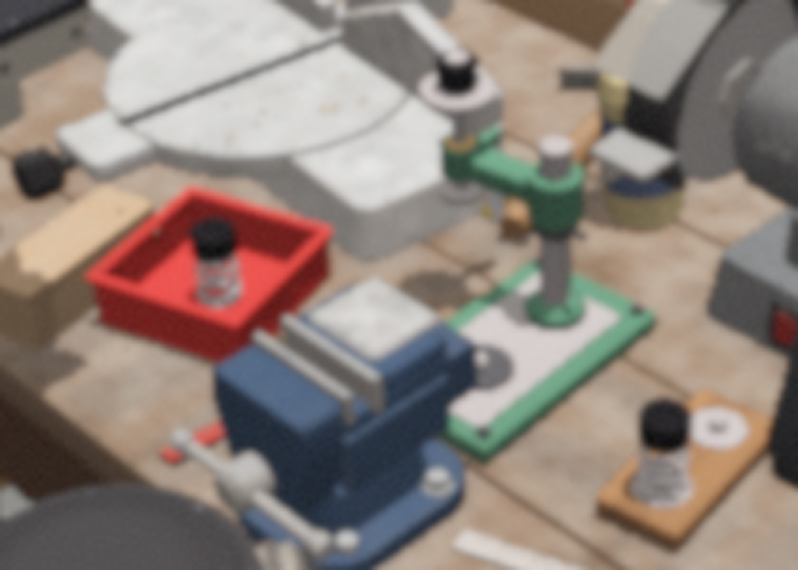

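The soft spring stands in the red bin (215,260), the other is still on its rack peg (660,450), and nothing else has moved. Handing in.

```bash
python3 -c "
from cell import *
print(hand_in())"
```

```text
the job is handed in; nothing more can be done
None
```

The spring from the rear rack peg tested soft (about 29 mm of plunger travel at 15 N, marker below the red mark) and is now in the red reject bin; the sound spring still stands on its front peg, and the job is handed in.

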